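# Pack four local products into the gift cartons made for them

## Task

Pack the four gift products: stand the bottle in the round tube base, the square jar in the square carton, the tea tin in the oblong carton, and lay the long cake pack in the long narrow carton, each right side up and sitting flat on its carton's floor. Set the glass bottle and jar down gently and keep them upright, and leave the steel tumbler and the tape roll standing where they are.

Things in the scene. Friction and masses are not known exactly. Their poses are not given: they have to be found in the camera images.
- bottle_center (a point): closed round juice bottle of amber glass with a paper label and a white screw cap, standing upright, about 0.32 kg. 135 mm tall: straight body 56 mm in diameter up to 85 mm, shoulder, neck 27 mm from 108 mm, cap 30 mm in diameter from 114 mm to the top. The point is on its axis, half-way up (67.5 mm above its underside); z is up along the bottle
- jar_center (a point): square preserve jar of amber glass with a round brass-coloured lid, standing upright, about 0.30 kg. Glass body 60 x 60 mm and 56 mm high, lid 55 mm in diameter above it, 72 mm tall in all. The point is on its axis, half-way up (36 mm above its underside); x and y are square to its side faces, z is up
- tin_center (a point): oblong tea tin of plain steel with a paper label and a shallow lid, standing upright, about 0.20 kg. 57 mm (its x) by 85 mm (its y), 90 mm tall. The point is at its centre, half-way up (45 mm above its underside); z is up
- pack_center (a point): long cake pack, a stiff box in dark brown wrapping with a pale paper band round its middle, lying flat, about 0.22 kg. 46 mm (its x) by 124 mm (its y), 44 mm high. The point is at its centre, half-way up (22 mm above its underside); z is up
- tube: base of a round cardboard bottle tube, open on top, for the bottle; fixed to the bench. Inside 72 mm in diameter, wall 4 mm, 36 mm high outside, floor 4 mm thick. Origin at the centre of its underside, on the bench; z up
- square_carton: square brown cardboard carton without a lid, for the jar; fixed to the bench. Inside 76 x 76 mm, walls 4 mm, 30 mm high outside, floor 4 mm thick. Origin at the centre of its underside, on the bench; x and y square to its sides, z up
- oblong_carton: oblong brown cardboard carton without a lid, for the tea tin; fixed to the bench. Inside 72 mm (its x) by 100 mm (its y), walls 4 mm, 34 mm high outside, floor 4 mm thick. Origin at the centre of its underside, on the bench; z up
- long_carton: long narrow brown cardboard carton without a lid, for the cake pack; fixed to the bench. Inside 62 mm (its x) by 140 mm (its y), walls 4 mm, 18 mm high outside, floor 4 mm thick. Origin at the centre of its underside, on the bench; z up
- tumbler: bystander, loose: plain steel tumbler, open on top, 68 mm in diameter at the rim, 85 mm tall. Origin at the centre of its underside; z up. Not to be moved
- tape_roll: bystander, loose: roll of grey packing tape lying flat, 92 mm in diameter, 48 mm tall, open in the middle. Origin at the centre of its underside; z up. Not to be moved
There are look-alikes about, which are no part of the job. What is shaped like the part that bears tin_center but blue is not meant.

How it is judged:
By the outcome, as a careful person would: the job done as asked, in the order asked, and still so for the second after the job is handed in, with the robot touching nothing.
It also fails if it takes over 128 s, if anything falls off the work surface, if the arm or the gripper's body presses on something with over 40 N, if the wrist force passes 120 N, or if a joint passes its speed limit or range.

## Robot

A 7-joint arm with a two-finger parallel gripper is mounted at the origin on the work surface. World frame = base frame: x ahead of the robot, y to its left, z up, the work surface at z = 0. Lengths are in m, angles in rad, forces in N, time in s.
With the tool pointing down it reaches from about 0.425 to 0.925 m from the base axis. Payload 6.8 kg.
Tool frame: the origin (TCP) lies midway between the tips of the shut fingers; the grasp point (between the pads) lies 19 mm behind it; x points along the fingers, y is the direction in which the jaws open and shut, and the axes are right-handed (so a half turn about x gives the same grasp; the last joint's range is limited). The gripper opens to 85 mm and grips with 20 to 120 N. Pads are 22 mm wide; open, the fingers measure 114 mm over their backs; the gripper's body (76 mm by 85 mm) begins 54 mm behind the grasp point. The pads swing forward as they close: fully open they stand 13 mm farther back than shut.
Start: joints at [1.208, 0.477, 0.022, 1.555, -0.011, 1.109, -0.083], TCP at [0.17, -0.653, 0.231] pointing down, gripper open.
Joint ranges: [-2.96, 2.96], [-0.34, 2.1], [-1.41, 1.46], [0.24, 2.44], [-1.37, 4.51], [0.17, 1.92], [-2.96, 2.96]. Speed limits (rad/s): [2.39, 2.39, 3.14, 3.14, 3.14, 3.14, 3.14].

## Interface

Orientations are given as a rotation vector (axis times angle).
In Python, from bench import r, viewer, nets gives the robot as it stands.
- The arm moves only by the shell command python3 -m pendant 'ROWS' [FORCE]. ROWS is JSON, one flat list of numbers, 5 for each row, row after row: the finger opening in mm, from 0 to 85.4, then the shift along the tool's x, y, z in mm, then the turn about the tool's x in rad. A call has 1 to 20 rows; each row shifts and turns the commanded pose from where the row before left it, along the tool's axes as they then stand; what a row does not reach is not made up. A row lasts 1/8 s, in which the tool goes at most 62.5 mm and 10.7 degrees, less where a joint would pass 70% of its speed; a pose out of reach is approached as far as the arm can. A call with a gripper value outside its range is refused whole. The fingers move at their own pace and stop on an object; FORCE is the grip in N (left out, the last holds). Time passes only in rows, so rows that do not move let the fingers close. It gives the time, the measured TCP pose, the force and the opening at its end, in the units of the state.
- r.get_obs(): the state, without advancing time (a new reading comes with each control period).
- viewer.grab_frame(name): name is "scene" or "side" or "wrist"; returns (picture, depth): 480x640x3 uint8, red, green, blue; 480x640 float32, m along the optical axis (not along the pixel's ray), 0 where there is no reading.
- viewer.calibration(name): a dict with "mtx" (3x3 intrinsics, pixels), "world_to_cam" (4x4, takes a point from world to camera coordinates). Camera axes: x right, y up, looking along -z (the intrinsics and any distortion apply to the point x, -y, -z); pixel columns grow to the right and rows downward; lengths in m; the calibration is good to about 2 mm. A picture is of the moment at which its call begins: read the wrist's pose just before it. calibration takes no time and is no camera call; for the wrist camera it gives the pose at the moment of the call.
- r.hand_in(): hands the job in, once; it reports no verdict.
Trained networks look in the newest picture that a camera, given by its name, has taken for a name from the list of things; names that differ only in an ending like _2 or _b are one class to them, and where a whole thing is asked for, a point or a joint stands for the part that bears it (a point fixed in the world has none). Each returns a list of dicts, best first, with "score" (0 to 1); they miss things now and then, are a little off and sometimes report something else, mostly with a low value. They report only what shows in the picture. A call takes as long as a camera call. They do not tell look-alikes from the thing itself.
- nets.look_for(name, camera): "location" ([x, y, z] in m, in world coordinates, good to about 4 mm: the middle of the surface that is visible of it).
- nets.silhouettes(name, camera): "mask" (480x640 bool, what is visible of it).
The state is a dict: "clock": time; "joints": joint angles; "qvel": joint speeds; "tau": joint torques, N m; "tcp_pos": TCP position; "orientation": TCP orientation; "contact_force": force on the tool from outside, world axes, zero at the start; "moment": the same for the moment, N m; "grip_width": finger opening in m.
Only numpy, scipy, OpenCV 4.12 (cv2) and the standard library are available. Lean on these libraries where they do the work, as an engineer would, in place of code of your own. Each camera call takes 0.05 s, during which the arm holds its last target. There are 200 camera calls.

## Working session

There is one attempt and no reset: what is moved stays moved. The work goes in short steps, Python scripts to look and compute and a shell command to move; the robot and the scene stay as the last step left them, time stands still between calls to the robot, and variables do not carry over. Pictures are saved under pics/ and viewed, about 12 in all and at most 16, crops included, and the job is handed in when it is done.

```bash
ls; mkdir -p pics; python3 - <<'E'
from bench import r, viewer, nets
import cv2
o=r.get_obs(); print({k:o[k] for k in('clock','tcp_pos','orientation','grip_width')})
for c in('scene','side'):
    p,d=viewer.grab_frame(c); cv2.imwrite(f'pics/{c}0.png',p[:,:,::-1])
    for n in('bottle_center','jar_center','tin_center','pack_center','tube','square_carton','oblong_carton','long_carton','tumbler','tape_roll'):
        print(c,n,[([round(float(v),3) for v in q['location']],round(q['score'],2)) for q in nets.look_for(n,c)[:4]])
E
```

```text
pics
{'clock': 0.0, 'tcp_pos': array([ 0.16996113, -0.6526251 ,  0.23027652]), 'orientation': array([ 2.0860593 ,  0.26926254, -2.08685909]), 'grip_width': 0.08550070262559376}
scene bottle_center [([0.381, 0.27, 0.082], 0.86)]
scene jar_center [([0.45, -0.135, 0.061], 0.94)]
scene tin_center [([0.348, -0.298, 0.089], 0.81), ([0.203, -0.318, 0.086], 0.63)]
scene pack_center [([0.457, 0.105, 0.041], 0.69)]
scene tube [([0.642, 0.18, 0.008], 0.56)]
scene square_carton [([0.487, -0.433, 0.006], 0.93)]
scene oblong_carton [([0.511, 0.458, 0.007], 0.59)]
scene long_carton [([0.665, -0.166, 0.002], 0.97), ([0.51, 0.456, 0.007], 0.18)]
scene tumbler [([0.511, 0.256, 0.053], 0.6)]
scene tape_roll [([0.576, -0.003, 0.035], 0.81)]
side bottle_center [([0.359, 0.297, 0.078], 0.94)]
side jar_center [([0.426, -0.107, 0.047], 0.67)]
side tin_center [([0.329, -0.267, 0.06], 0.56), ([0.182, -0.276, 0.061], 0.56)]
side pack_center [([0.445, 0.127, 0.042], 0.8), ([0.509, 0.266, 0.059], 0.19)]
side tube [([0.642, 0.174, 0.016], 0.81)]
side square_carton [([0.49, -0.44, 0.015], 0.67), ([0.518, 0.448, 0.008], 0.56), ([0.575, 0.015, 0.035], 0.42)]
side oblong_carton [([0.514, 0.449, 0.005], 0.96), ([0.328, -0.266, 0.062], 0.51)]
side long_carton [([0.669, -0.165, 0.01], 0.64), ([0.641, 0.172, 0.018], 0.16)]
side tumbler [([0.509, 0.265, 0.058], 0.79), ([0.329, -0.266, 0.066], 0.57)]
side tape_roll [([0.571, 0.013, 0.035], 0.83)]
```

View pics/scene0.png

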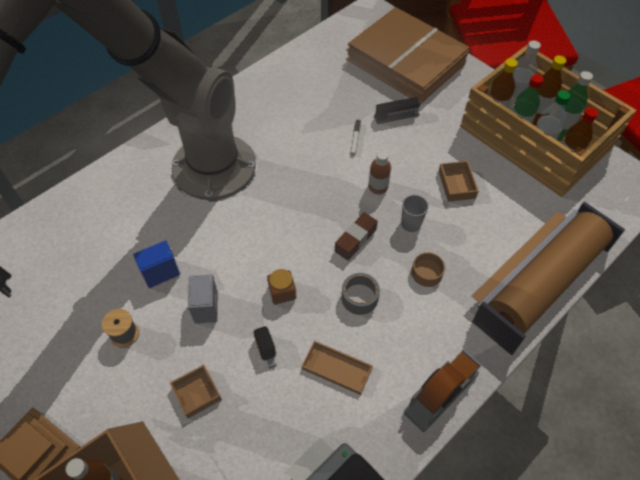

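View pics/side0.png

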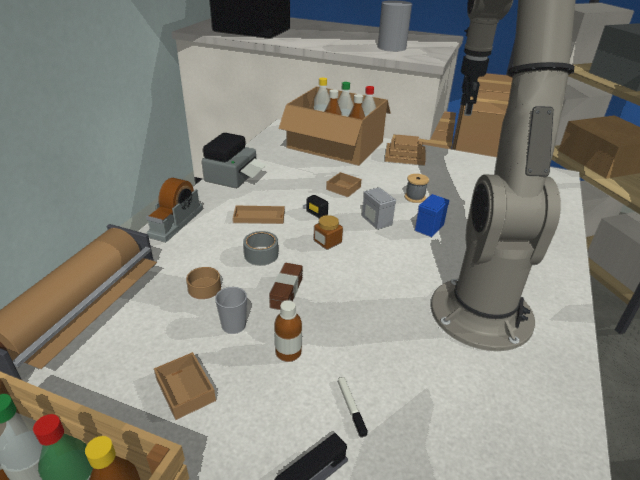

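Scene view: the steel tin is at (200,298), with the blue look-alike at (157,263). The other products are the jar (282,285), pack (356,236) and bottle (380,173). The receptacles are the tube (428,268), square carton (195,391), long carton (337,367) and oblong carton (458,180). The bystanders are the tumbler (414,213) and tape roll (360,293). The side view agrees. Next I'll get precise poses from depth.

```bash
cat > h.py <<'E'
from bench import r, viewer, nets
import numpy as np, cv2
from scipy.spatial.transform import Rotation as R
def cloud(c):
    """world points (480x640x3) of a fresh picture; nan where no depth"""
    k=viewer.calibration(c); p,d=viewer.grab_frame(c); K=k['mtx']
    v,u=np.mgrid[:480,:640].astype(float)
    x=(u-K[0,2])/K[0,0]*d; y=(v-K[1,2])/K[1,1]*d
    P=np.stack([x,-y,-d,np.ones_like(d)],-1)@np.linalg.inv(k['world_to_cam']).T
    P=P[...,:3]; P[d<=0]=np.nan
    return p,P
def tool():
    o=r.get_obs(); M=R.from_rotvec(o['orientation']).as_matrix(); return o,np.array(o['tcp_pos']),M
def to(p,yaw=None):
    """shift in tool mm to world point p, and turn (rad) that brings tool y to world yaw (mod pi)"""
    o,t,M=tool(); s=(M.T@(np.array(p)-t))*1000
    a=np.arctan2(M[1,1],M[0,1]); out=[s.round(1),'toolyaw',round(np.degrees(a),1)]
    if yaw is not None:
        w=(yaw-a+np.pi/2)%np.pi-np.pi/2
        out+=['turn',round(float(w*np.sign(M[2,0])),3)]
    print(*out,'clk',o['clock'])
E
python3 - <<'E'
from h import *
A={'bottle':(.37,.283,.07,.109,.15),'bcap':(.37,.283,.05,.128,.142),'jar':(.44,-.12,.06,.03,.085),'jlid':(.44,-.12,.06,.066,.08),'tin':(.34,-.283,.075,.083,.1),'pack':(.45,.115,.09,.038,.055),
'tube':(.642,.177,.07,.028,.045),'sq':(.488,-.437,.075,.023,.04),'ob':(.512,.453,.085,.027,.045),'long':(.667,-.166,.1,.012,.025),'tumbler':(.51,.262,.06,.078,.1),'tape':(.573,.005,.07,.043,.06)}
C=[cloud(c)[1].reshape(-1,3) for c in('scene','side')]
for n,(x,y,rad,z0,z1) in A.items():
    for c,P in zip(('sc','si'),C):
        q=P[(np.hypot(P[:,0]-x,P[:,1]-y)<rad)&(P[:,2]>z0)&(P[:,2]<z1)]
        if len(q)<6: print(n,c,len(q)); continue
        m=cv2.minAreaRect((q[:,:2]*1000).astype(np.float32))
        print(n,c,len(q),'med',np.median(q,0).round(3),'zmax',q[:,2].max().round(3),'rect',np.round(m[0],1),np.round(m[1],1),round(m[2],1))
o,t,M=tool(); print(M.round(3))
E
```

```text
bottle sc 155 med [0.374 0.278 0.132] zmax 0.14 rect [371.4 282.5] [30.4 32.7] 44.9
bottle si 264 med [0.366 0.293 0.131] zmax 0.137 rect [367.8 287.5] [30. 31.] 18.9
bcap sc 94 med [0.371 0.281 0.134] zmax 0.14 rect [371.4 282.6] [28.8 31.9] 38.1
bcap si 148 med [0.368 0.287 0.133] zmax 0.137 rect [369.2 286.5] [27.5 29.3] 23.5
jar sc 682 med [ 0.443 -0.134  0.068] zmax 0.08 rect [ 434.6 -128.5] [60.6 62.4] 61.9
jar si 535 med [ 0.426 -0.109  0.055] zmax 0.075 rect [ 431.4 -123.6] [61.3 63.8] 61.9
jlid sc 376 med [ 0.434 -0.129  0.072] zmax 0.08 rect [ 434.5 -128.2] [53.8 53.6] 38.6
jlid si 198 med [ 0.431 -0.123  0.07 ] zmax 0.075 rect [ 431.4 -125.6] [51.9 58.3] 20.5
tin sc 812 med [ 0.339 -0.29   0.089] zmax 0.097 rect [ 337.2 -288.9] [57.9 88.2] 50.3
tin si 306 med [ 0.334 -0.28   0.087] zmax 0.092 rect [ 336.  -285.6] [60.3 89.7] 48.8
pack sc 746 med [0.453 0.11  0.044] zmax 0.054 rect [452.4 112.6] [ 48.7 128.8] 6.9
pack si 692 med [0.449 0.121 0.042] zmax 0.047 rect [450.8 114.6] [ 48.4 129.4] 7.8
tube sc 206 med [0.642 0.175 0.034] zmax 0.042 rect [643.1 174.5] [78.1 81.3] 2
[... 316 characters left out ...]
48.5] [ 83.3 114.2] 54.7
ob si 536 med [0.505 0.455 0.032] zmax 0.037 rect [514.  450.2] [ 80.7 112.2] 54.4
long sc 443 med [ 0.667 -0.172  0.017] zmax 0.024 rect [ 666.4 -167.7] [148.9  73.2] 21.8
long si 213 med [ 0.666 -0.16   0.015] zmax 0.021 rect [ 665.5 -163.9] [147.5  79.2] 22.5
tumbler sc 138 med [0.515 0.258 0.083] zmax 0.092 rect [515.1 257.4] [65.8 71. ] 37.0
tumbler si 195 med [0.515 0.259 0.082] zmax 0.086 rect [513.9 259.9] [66.  67.3] 29.9
tape sc 410 med [ 0.58  -0.004  0.047] zmax 0.055 rect [576.2  -1. ] [89.2 93.5] 43.0
tape si 256 med [0.572 0.012 0.046] zmax 0.052 rect [574.2   1.6] [89.6 93.3] 9.9
[[ 0.     0.252 -0.968]
 [-0.    -0.968 -0.252]
 [-1.     0.    -0.   ]]
```

```bash
python3 -m pendant '[85,0,-25.6,-35.1,0, 85,0,-25.6,-35.1,0, 85,0,-25.6,-35.1,0, 85,0,-25.6,-35.1,0, 85,0,-25.6,-35.1,0, 85,0,-25.6,-35.1,0, 85,0,-25.6,-35.1,0, 85,0,-25.6,-35.1,0, 85,0,-25.6,-35.1,0, 85,0,-25.6,-35.1,0, 85,0,-25.6,-35.1,0, 85,0,-25.6,-35.1,0, 85,0,0,0,-0.1645, 85,0,0,0,-0.1645, 85,0,0,0,-0.1645, 85,0,0,0,-0.1645, 85,0,0,0,-0.1645, 85,0,0,0,-0.1645, 85,0,0,0,-0.1645, 85,0,0,0,-0.1645]' 30; python3 -c "
from h import *
to([.52,0,.231],0);to([.37,.285,.231],0);print(r.get_obs()['joints'].round(2))"
```

```text
clock: 3.7
tcp_pos: [0.5003, -0.2499, 0.2314]
orientation: [1.205, 1.211, -1.205]
contact_force: [-0.5, 1.0, 0.4]
grip_width: 0.085
[   0.4   21.  -249.8] toolyaw 0.3 turn 0.005 clk 3.7
[ 3.000e-01 -1.275e+02 -5.356e+02] toolyaw 0.3 turn 0.005 clk 3.7
[ 0.7   0.32 -0.43  1.81  0.15  1.04  0.22]
```

```bash
python3 -m pendant '[85,0,3.5,-41.6,0, 85,0,3.5,-41.6,0, 85,0,3.5,-41.6,0, 85,0,3.5,-41.6,0, 85,0,3.5,-41.6,0, 85,0,3.5,-41.6,0, 85,0,-21.2,-40.8,0, 85,0,-21.2,-40.8,0, 85,0,-21.2,-40.8,0, 85,0,-21.2,-40.8,0, 85,0,-21.2,-40.8,0, 85,0,-21.2,-40.8,0, 85,0,-21.2,-40.8,0, 85,0,0,0,0]'; python3 - <<'E'
from h import *
to([.37,.285,.231],0)
p,P=cloud('wrist'); cv2.imwrite('pics/w1.png',p[:,:,::-1])
P=P.reshape(-1,3)
for z0,z1 in((.128,.142),(.115,.142),(.02,.08)):
    q=P[(np.hypot(P[:,0]-.37,P[:,1]-.285)<.04)&(P[:,2]>z0)&(P[:,2]<z1)]
    if len(q)>5: print(len(q),cv2.minAreaRect((q[:,:2]*1000).astype(np.float32)),q[:,2].max())
E
```

```text
clock: 5.45
tcp_pos: [0.3709, 0.2889, 0.2319]
orientation: [1.206, 1.213, -1.203]
contact_force: [0.6, -1.3, 0.3]
grip_width: 0.0852
[ 0.9 -1.   3.9] toolyaw 0.4 turn 0.007 clk 5.45
1354 ((367.388916015625, 283.5489807128906), (28.880329132080078, 29.562408447265625), 2.3636016845703125) 0.1381119724816364
1648 ((367.3779296875, 284.6845703125), (30.923580169677734, 30.927106857299805), 42.58781814575195) 0.1381119724816364
489 ((367.5361022949219, 301.1980285644531), (21.11478042602539, 54.281028747558594), 88.54937744140625) 0.07989138975986199
```

View pics/w1.png

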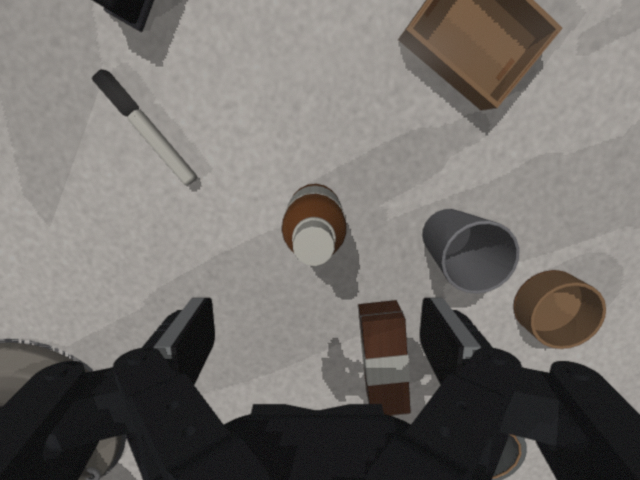

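```bash
python3 -m pendant '[85,28,-2,4.5,0, 85,30,0,0,0, 85,30,0,0,0, 85,26,0,0,0, 85,15,0,0,0, 85,0,0,0,0, 60,0,0,0,0, 40,0,0,0,0, 22,0,0,0,0, 22,0,0,0,0, 22,0,0,0,0, 22,0,0,0,0, 22,0,0,0,0, 22,0,0,0,0]' 35
```

```text
clock: 7.25
tcp_pos: [0.3701, 0.282, 0.1038]
orientation: [1.209, 1.21, -1.208]
contact_force: [-6.3, -1.7, 16.6]
grip_width: 0.0299
```

```bash
python3 -m pendant '[22,-5,0,0,0, 22,-15,0,0,0, 22,-30,0,0,0, 22,-30,0,0,0, 22,-30,0,0,0, 22,-20,0,0,0, 22,0,0,0,0]'; python3 - <<'E'
from h import *
to([.642,.176,.224])
p,P=cloud('wrist'); a=p
b,_=cloud('side')
cv2.imwrite('pics/w2.png',np.hstack([cv2.resize(a,(400,300)),cv2.resize(b[120:420,100:500],(400,300))])[:,:,::-1])
E
```

```text
clock: 8.12
tcp_pos: [0.3717, 0.2814, 0.234]
orientation: [1.212, 1.208, -1.206]
contact_force: [0.4, -0.3, -3.5]
grip_width: 0.0289
[ 10.7 270.3 105.3] toolyaw -0.0 clk 8.125
```

View pics/w2.png

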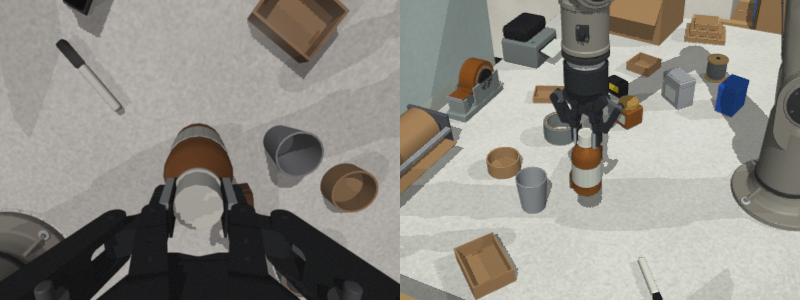

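```bash
python3 -m pendant '[22,0,15,6,0, 22,0,30,12,0, 22,0,36,14,0, 22,0,36,14,0, 22,0,36,14,0, 22,0,36,14,0, 22,0,36,14,0, 22,0,30,12,0, 22,0,15,7,0, 22,0,0,0,0, 22,0,0,0,0]'; python3 - <<'E'
from h import *
to([.642,.174,.124])
for c in('scene','side'):
    p,P=cloud(c); P=P.reshape(-1,3)
    for n,z0,z1,rad in(('tube',.028,.045,.06),('cap/neck',.24,.25,.06),('body',.14,.21,.05)):
        q=P[(np.hypot(P[:,0]-.642,P[:,1]-.176)<rad)&(P[:,2]>z0)&(P[:,2]<z1)]
        if len(q)>5: m=cv2.minAreaRect((q[:,:2]*1000).astype(np.float32)); print(c,n,len(q),np.round(m[0],1),np.round(m[1],1),q[:,2].min())
E
```

```text
clock: 9.6
tcp_pos: [0.6396, 0.175, 0.232]
orientation: [1.208, 1.211, -1.209]
contact_force: [-0.7, 0.2, -4.5]
grip_width: 0.0291
[108.    2.5   1. ] toolyaw 0.1 clk 9.6
scene tube 205 [643.8 173.2] [78.  78.7] 0.028228276381951245
scene cap/neck 73 [643.1 166.5] [56.3 18. ] 0.24024475089538466
scene body 431 [647.7 162.8] [56.  32.3] 0.1401446712318224
side tube 232 [641.8 176.6] [78.9 81.9] 0.028017453902844047
side cap/neck 105 [637.8 184.7] [56.4 21.2] 0.24004832402058218
side body 676 [629.4 190.6] [56.7 31.2] 0.14005771469384243
```

```bash
python3 -m pendant '[22,0,3.5,1,0, 22,20,0,0,0, 22,25,0,0,0, 22,25,0,0,0, 22,22,0,0,0, 22,15,0,0,0, 22,6,0,0,0, 22,3,0,0,0, 22,1.5,0,0,0, 22,0,0,0,0]'
```

```text
clock: 10.95
tcp_pos: [0.6448, 0.1731, 0.1154]
orientation: [1.21, 1.209, -1.208]
contact_force: [-0.2, 0.6, -4.3]
grip_width: 0.029
```

```bash
python3 -m pendant '[22,2,0,0,0, 22,2,0,0,0, 22,1,0,0,0, 22,1,0,0,0, 22,0,0,0,0]'
```

```text
clock: 11.58
tcp_pos: [0.6445, 0.173, 0.1089]
orientation: [1.209, 1.209, -1.209]
contact_force: [-0.2, -0.0, -3.1]
grip_width: 0.0294
```

```bash
python3 -m pendant '[22,1,0,0,0, 22,0,0,0,0]'; python3 -m pendant '[22,1,0,0,0, 22,0,0,0,0]'
```

```text
clock: 11.82
tcp_pos: [0.6447, 0.173, 0.1088]
orientation: [1.21, 1.208, -1.209]
contact_force: [-2.4, -1.7, 6.1]
grip_width: 0.0295
clock: 12.08
tcp_pos: [0.6449, 0.1731, 0.1088]
orientation: [1.21, 1.208, -1.208]
contact_force: [-5.1, -2.7, 11.8]
grip_width: 0.0289
```

```bash
python3 -m pendant '[22,-1,0,0,0, 32,0,0,0,0, 36,0,0,0,0, 45,0,0,0,0, 65,0,0,0,0, 85,0,0,0,0, 85,0,0,0,0, 85,0,0,0,0, 85,-20,0,0,0, 85,-30,0,0,0, 85,-35,0,0,0, 85,-35,0,0,0, 85,0,0,0,0]'; python3 - <<'E'
from h import *
to([.434,-.12,.2],np.radians(61.9))
a,P=cloud('wrist'); P=P.reshape(-1,3)
q=P[(np.hypot(P[:,0]-.642,P[:,1]-.176)<.04)&(P[:,2]>.13)&(P[:,2]<.15)]
print(len(q),cv2.minAreaRect((q[:,:2]*1000).astype(np.float32)),np.median(q[:,2]),q.max(0))
b,_=cloud('side')
cv2.imwrite('pics/w3.png',np.hstack([cv2.resize(a,(400,300)),cv2.resize(b[180:380,100:367],(400,300))])[:,:,::-1])
E
```

```text
clock: 13.7
tcp_pos: [0.6463, 0.1742, 0.233]
orientation: [1.214, 1.206, -1.203]
contact_force: [-0.4, 0.9, -0.9]
grip_width: 0.0848
[  30.7 -212.5  294.3] toolyaw 0.0 turn -1.08 clk 13.7
1422 ((643.2111206054688, 174.4228515625), (29.494827270507812, 29.133331298828125), 20.355077743530273) 0.13993692501758884 [0.65765504 0.18912972 0.14231329]
```

View pics/w3.png

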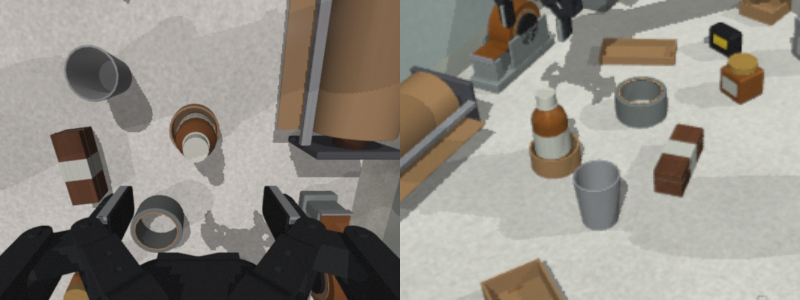

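```bash
python3 -m pendant '[85,0,-12,18,0, 85,0,-24,33,0, 85,0,-24,33,0, 85,0,-24,33,0, 85,0,-24,33,0, 85,0,-24,33,0, 85,0,-24,33,0, 85,0,-24,33,0, 85,0,-21,32,0, 85,0,-12,19,0, 85,0,0,0,0.163, 85,0,0,0,0.163, 85,0,0,0,0.164, 85,0,0,0,0]'; python3 - <<'E'
from h import *
a,P=cloud('wrist'); P=P.reshape(-1,3)
for z0,z1,rad in((.066,.085,.05),(.02,.085,.06)):
  q=P[(np.hypot(P[:,0]-.433,P[:,1]+.126)<rad)&(P[:,2]>z0)&(P[:,2]<z1)]
  print(len(q),cv2.minAreaRect((q[:,:2]*1000).astype(np.float32)),q[:,2].max())
to([.433,-.126,.1],np.radians(61.9+90))
cv2.imwrite('pics/w4.png',a[:,:,::-1])
E
```

```text
clock: 15.55
tcp_pos: [0.4308, -0.127, 0.2272]
orientation: [1.559, 0.938, -1.56]
contact_force: [0.4, -0.6, -0.6]
grip_width: 0.0853
3011 ((431.0601501464844, -127.71961975097656), (53.800987243652344, 54.3123779296875), 60.07453155517578) 0.07546263043514873
4332 ((431.3070373535156, -127.24723052978516), (58.827213287353516, 60.00227355957031), 61.97186279296875) 0.07546263043514873
[127.3   1.5  -1.9] toolyaw -27.9 turn 0.004 clk 15.6
```

View pics/w4.png

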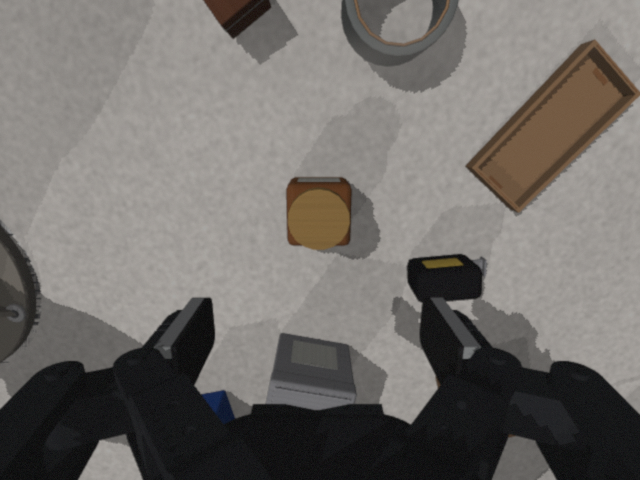

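```bash
python3 -m pendant '[85,25,1,0,0, 85,40,0,0,0, 85,40,0,0,0, 85,40,0,0,0, 85,30,0,0,0, 85,16,0,0,0, 85,6,0,0,0, 85,0,0,0,0, 70,0,0,0,0, 62,0,0,0,0, 50,0,0,0,0, 50,0,0,0,0, 50,0,0,0,0, 50,0,0,0,0, 50,0,0,0,0]' 40
```

```text
clock: 17.48
tcp_pos: [0.4326, -0.1277, 0.0316]
orientation: [1.56, 0.935, -1.56]
contact_force: [-1.3, 0.4, 6.5]
grip_width: 0.0592
```

```bash
python3 -m pendant '[50,-4,0,0,0, 50,-12,0,0,0, 50,-25,0,0,0, 50,-30,0,0,0, 50,-25,0,0,0, 50,-14,0,0,0, 50,0,0,0,0]'; python3 -c "
from h import *
to([.491,-.434,.15],np.radians(77))"
```

```text
clock: 18.35
tcp_pos: [0.4327, -0.1278, 0.1416]
orientation: [1.561, 0.934, -1.559]
contact_force: [0.3, -0.0, -4.7]
grip_width: 0.0591
[ -8.1 195.6 242.7] toolyaw -28.1 turn 1.307 clk 18.35
```

```bash
python3 -m pendant '[50,0,10,12,0, 50,0,20,25,0, 50,0,25,31,0, 50,0,25,31,0, 50,0,25,31,0, 50,0,25,31,0, 50,0,25,31,0, 50,0,22,27,0, 50,0,13,16,0, 50,0,5.6,7.7,0, 50,0,0,0,-0.132, 50,0,0,0,-0.132, 50,0,0,0,0, 50,0,0,0,0]'; python3 - <<'E'
from h import *
to([.491,-.434,.0356],np.radians(-13))
for c in('scene','side','wrist'):
    p,P=cloud(c); P=P.reshape(-1,3)
    for n,z0,z1 in(('rim',.022,.037),('jar',.1,.19)):
        q=P[(np.hypot(P[:,0]-.491,P[:,1]+.434)<.07)&(P[:,2]>z0)&(P[:,2]<z1)]
        if len(q)>5: m=cv2.minAreaRect((q[:,:2]*1000).astype(np.float32)); print(c,n,len(q),np.round(m[0],1),np.round(m[1],1),round(m[2],1))
E
```

```text
clock: 20.1
tcp_pos: [0.4903, -0.4335, 0.1403]
orientation: [1.375, 1.093, -1.376]
contact_force: [0.7, -0.1, -3.7]
grip_width: 0.059
[104.7   0.9   0.4] toolyaw -13.1 turn -0.001 clk 20.1
scene rim 265 [ 491.1 -435.7] [83.8 88.4] 77.1
scene jar 467 [ 495.5 -434.7] [60.3 55.2] 76.8
side rim 165 [ 489.8 -432.9] [96.  88.3] 77.4
side jar 671 [ 499.8 -426.2] [ 64.8 106.4] 85.7
wrist rim 1402 [ 494.6 -412. ] [33.9 84.3] 77.1
wrist jar 31380 [ 491.5 -428.3] [69.8 77.8] 34.9
```

```bash
python3 -m pendant '[50,15,0.8,0.3,0, 50,25,0,0,0, 50,25,0,0,0, 50,20,0,0,0, 50,10,0,0,0, 50,4,0,0,0, 50,2,0,0,0, 50,0,0,0,0]'; python3 -m pendant '[50,1,0,0,0, 50,1,0,0,0, 50,0.5,0,0,0, 50,0,0,0,0]'
```

```text
clock: 21.25
tcp_pos: [0.4917, -0.4345, 0.0404]
orientation: [1.374, 1.093, -1.373]
contact_force: [-0.6, 0.3, -3.4]
grip_width: 0.059
clock: 21.75
tcp_pos: [0.4913, -0.4342, 0.0373]
orientation: [1.374, 1.094, -1.374]
contact_force: [0.9, 0.3, -3.3]
grip_width: 0.0591
```

```bash
python3 -m pendant '[50,1,0,0,0, 50,0,0,0,0]'; python3 -m pendant '[50,1,0,0,0, 50,0,0,0,0]'
```

```text
clock: 22.0
tcp_pos: [0.4913, -0.4342, 0.0362]
orientation: [1.374, 1.094, -1.374]
contact_force: [-0.0, 0.5, -3.9]
grip_width: 0.0594
clock: 22.25
tcp_pos: [0.4914, -0.4343, 0.0358]
orientation: [1.374, 1.093, -1.374]
contact_force: [-1.8, 0.8, 1.3]
grip_width: 0.0594
```

```bash
python3 -m pendant '[59,0,0,0,0, 62,0,0,0,0, 66,0,0,0,0, 75,0,0,0,0, 85,0,0,0,0, 85,0,0,0,0, 85,0,0,0,0, 85,-20,0,0,0, 85,-35,0,0,0, 85,-45,0,0,0, 85,-45,0,0,0, 85,-40,0,0,0, 85,0,0,0,0]'; python3 - <<'E'
from h import *
to([.3366,-.287,.22],np.radians(49.5))
for c in('scene','wrist'):
    a,P=cloud(c); P=P.reshape(-1,3)
    q=P[(np.hypot(P[:,0]-.491,P[:,1]+.434)<.04)&(P[:,2]>.05)&(P[:,2]<.1)]
    q=q[q[:,2]>.068]; print(c,len(q),cv2.minAreaRect((q[:,:2]*1000).astype(np.float32)),np.median(q[:,2]))
cv2.imwrite('pics/w5.png',a[:,:,::-1])
E
```

```text
clock: 23.88
tcp_pos: [0.4936, -0.4353, 0.2261]
orientation: [1.374, 1.085, -1.37]
contact_force: [-0.8, -0.9, -0.4]
grip_width: 0.0849
[   4.2 -186.3 -109.4] toolyaw -12.9 turn -1.09 clk 23.875
scene 458 ((496.0691223144531, -434.9212341308594), (54.222869873046875, 47.66361618041992), 78.26641845703125) 0.07593493333620494
wrist 3185 ((490.3756103515625, -434.8170471191406), (54.25737762451172, 53.72951126098633), 76.16505432128906) 0.07699558638362775
```

View pics/w5.png

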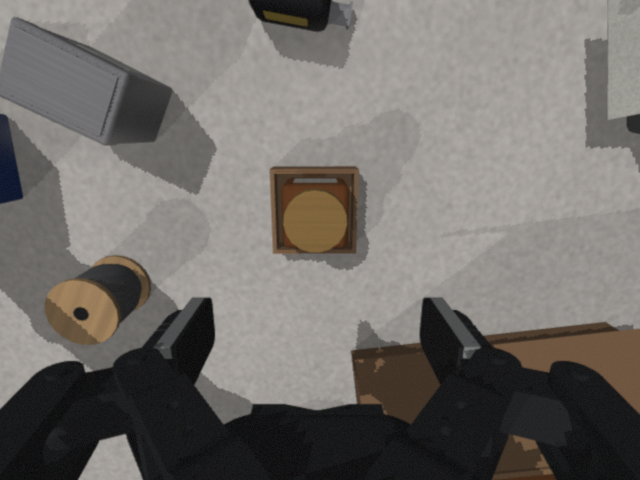

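```bash
python3 -m pendant '[85,0,-15,-9,0, 85,0,-30,-18,0, 85,0,-35,-20,0, 85,0,-35,-20,0, 85,0,-35,-20,0, 85,0,-24,-15,0, 85,0,-12,-7,0, 85,0,0,0,-0.156, 85,0,0,0,-0.156, 85,0,0,0,-0.156, 85,0,0,0,-0.156, 85,0,0,0,-0.156, 85,0,0,0,-0.156, 85,0,0,0,-0.154, 85,0,0,0,0, 85,0,0,0,0]'; python3 - <<'E'
from h import *
a,P=cloud('wrist'); P=P.reshape(-1,3)
q=P[(np.hypot(P[:,0]-.3366,P[:,1]+.287)<.075)&(P[:,2]>.08)&(P[:,2]<.1)]
m=cv2.minAreaRect((q[:,:2]*1000).astype(np.float32)); print(len(q),m,np.median(q[:,2]))
to([.3366,-.287,.045],np.radians(49.5))
cv2.imwrite('pics/w6.png',a[:,:,::-1])
E
```

```text
clock: 25.98
tcp_pos: [0.3346, -0.2864, 0.2201]
orientation: [0.556, 1.499, -0.555]
contact_force: [0.6, -0.3, -0.4]
grip_width: 0.0851
7138 ((333.8529052734375, -289.96527099609375), (56.71243667602539, 85.2377700805664), 50.80186462402344) 0.09070572509466943
[175.2   0.8   2. ] toolyaw 49.4 turn -0.002 clk 26.025
```

View pics/w6.png

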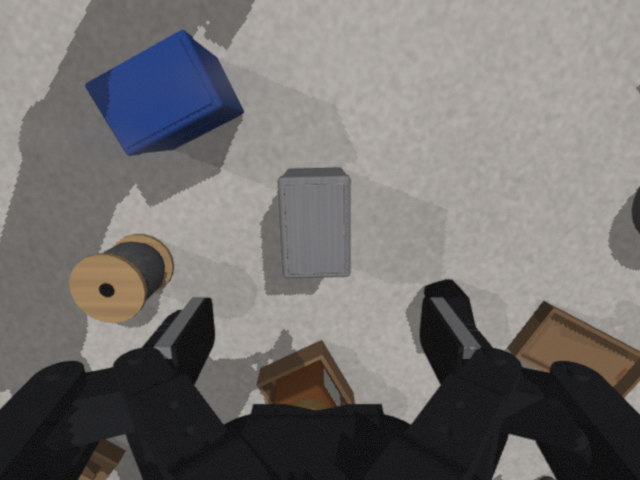

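```bash
python3 -m pendant '[85,20,-0.9,2.2,-0.015, 85,38,0,0,0, 85,40,0,0,0, 85,38,0,0,0, 85,26,0,0,0, 85,12,0,0,0, 85,4,0,0,0, 85,0,0,0,0, 70,0,0,0,0, 60,0,0,0,0, 46,0,0,0,0, 46,0,0,0,0, 46,0,0,0,0, 46,0,0,0,0, 46,0,0,0,0]' 40; python3 -m pendant '[46,-4,0,0,0, 46,-12,0,0,0, 46,-25,0,0,0, 46,-35,0,0,0, 46,-35,0,0,0, 46,-27,0,0,0, 46,-12,0,0,0, 46,0,0,0,0]'; python3 -c "
from h import *
to([.53,-.1,.195],np.radians(54.5));to([.53,.25,.195],np.radians(54.5));to([.515,.449,.195],np.radians(54.5))"
```

```text
clock: 27.9
tcp_pos: [0.3359, -0.2888, 0.043]
orientation: [0.541, 1.501, -0.542]
contact_force: [-0.8, -0.4, 5.3]
grip_width: 0.0572
clock: 28.9
tcp_pos: [0.3357, -0.2886, 0.1928]
orientation: [0.541, 1.501, -0.542]
contact_force: [0.2, 0.2, -2.5]
grip_width: 0.0571
[ -2.3 269.2  29.2] toolyaw 50.3 turn -0.073 clk 28.9
[  -2.7  538.7 -194.1] toolyaw 50.3 turn -0.073 clk 28.9
[  -2.9  682.3 -332.7] toolyaw 50.3 turn -0.073 clk 28.9
```

```bash
python3 -m pendant '[46,0,15,1.6,0, 46,0,36.3,3.9,0, 46,0,36.3,3.9,0, 46,0,36.3,3.9,0, 46,0,36.3,3.9,0, 46,0,36.3,3.9,0, 46,0,36.3,3.9,0, 46,0,36.3,3.9,0, 46,0,33.7,-27.9,0, 46,0,33.7,-27.9,0, 46,0,33.7,-27.9,0, 46,0,33.7,-27.9,0, 46,0,33.7,-27.9,0, 46,0,33.7,-27.9,0, 46,0,33.7,-27.9,0, 46,0,33.7,-27.9,0]'; python3 -m pendant '[46,0,32,-31,0, 46,0,32,-31,0, 46,0,32,-31,0, 46,0,32,-31,0, 46,0,15.6,-14.6,0, 46,0,0,0,-0.073, 46,0,0,0,0, 46,0,0,0,0]';  python3 - <<'E'
from h import *
to([.515,.449,.047],np.radians(54.5))
for c in('scene','side','wrist'):
    p,P=cloud(c); P=P.reshape(-1,3)
    for n,z0,z1 in(('rim',.027,.042),('tin',.14,.25)):
        q=P[(np.hypot(P[:,0]-.515,P[:,1]-.449)<.075)&(P[:,2]>z0)&(P[:,2]<z1)]
        if len(q)>5: m=cv2.minAreaRect((q[:,:2]*1000).astype(np.float32)); print(c,n,len(q),np.round(m[0],1),np.round(m[1],1),round(m[2],1))
E
```

```text
clock: 30.9
tcp_pos: [0.5287, 0.2512, 0.1903]
orientation: [0.54, 1.504, -0.543]
contact_force: [0.7, 0.0, -1.8]
grip_width: 0.0571
clock: 31.9
tcp_pos: [0.515, 0.4481, 0.1916]
orientation: [0.486, 1.516, -0.488]
contact_force: [-0.3, -0.1, -1.7]
grip_width: 0.0571
[144.5   0.9  -0.6] toolyaw 54.4 turn -0.002 clk 31.9
scene rim 263 [516.5 448.2] [ 83.2 117.7] 53.3
scene tin 1268 [516.5 442.8] [99.1 92.9] 7.1
side rim 539 [513.7 450.5] [ 80.8 112. ] 54.2
side tin 2839 [509.7 453.6] [93.5 90.2] 9.6
wrist rim 879 [482.1 470.3] [80.  32.5] 54.3
wrist tin 42356 [503.9 454.4] [122.6  63.1] 54.6
```

```bash
python3 -m pendant '[46,20,0.5,-0.6,0, 46,32,0,0,0, 46,35,0,0,0, 46,28,0,0,0, 46,14,0,0,0, 46,6,0,0,0, 46,3,0,0,0, 46,0,0,0,0]'; python3 -m pendant '[46,1.5,0,0,0, 46,1.5,0,0,0, 46,1,0,0,0, 46,1,0,0,0, 46,0,0,0,0]'
```

```text
clock: 33.05
tcp_pos: [0.5147, 0.4506, 0.0551]
orientation: [0.486, 1.515, -0.484]
contact_force: [0.7, -0.5, -2.4]
grip_width: 0.0571
clock: 33.67
tcp_pos: [0.5143, 0.4501, 0.0492]
orientation: [0.484, 1.516, -0.485]
contact_force: [0.1, -0.2, -1.7]
grip_width: 0.057
```

```bash
python3 -m pendant '[46,1,0,0,0, 46,1,0,0,0, 46,0,0,0,0]'; python3 -m pendant '[46,1,0,0,0, 46,0,0,0,0]'
```

```text
clock: 34.05
tcp_pos: [0.5143, 0.4502, 0.0472]
orientation: [0.485, 1.516, -0.485]
contact_force: [1.0, 0.1, -1.2]
grip_width: 0.057
clock: 34.3
tcp_pos: [0.5144, 0.4502, 0.0472]
orientation: [0.485, 1.515, -0.485]
contact_force: [-2.8, -1.8, 4.2]
grip_width: 0.0568
```

```bash
python3 -m pendant '[57,0,0,0,0, 60,0,0,0,0, 66,0,0,0,0, 75,0,0,0,0, 85,0,0,0,0, 85,0,0,0,0, 85,0,0,0,0, 85,-20,0,0,0, 85,-40,0,0,0, 85,-45,0,0,0, 85,-45,0,0,0, 85,-30,0,0,0, 85,0,0,0,0]'; python3 - <<'E'
from h import *
for c in('scene','wrist'):
    a,P=cloud(c); P=P.reshape(-1,3)
    q=P[(np.hypot(P[:,0]-.515,P[:,1]-.45)<.06)&(P[:,2]>.085)&(P[:,2]<.11)]
    print(c,len(q),cv2.minAreaRect((q[:,:2]*1000).astype(np.float32)),np.percentile(q[:,2],[5,50,95]).round(4))
cv2.imwrite('pics/w7.png',a[:,:,::-1])
to([.4516,.1136,.2],np.radians(7.3))
E
```

```text
clock: 35.92
tcp_pos: [0.515, 0.4519, 0.2311]
orientation: [0.489, 1.513, -0.479]
contact_force: [-0.5, 0.5, -0.8]
grip_width: 0.0848
scene 559 ((516.1781616210938, 448.03106689453125), (59.51594924926758, 89.93648529052734), 55.57358932495117) [0.0868 0.0927 0.0972]
wrist 6979 ((512.2967529296875, 449.3674621582031), (57.54949188232422, 84.53118896484375), 54.78697967529297) [0.0917 0.0947 0.0961]
[  26.9 -310.5  144.1] toolyaw 54.6 turn 0.825 clk 36.025
```

View pics/w7.png

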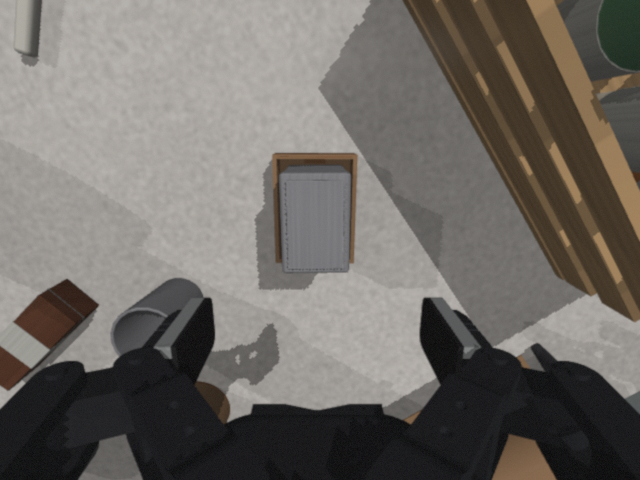

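```bash
python3 -m pendant '[85,0,-15,7,0, 85,0,-33,15,0, 85,0,-34,16,0, 85,0,-34,16,0, 85,0,-34,16,0, 85,0,-34,16,0, 85,0,-34,16,0, 85,0,-34,16,0, 85,0,-31,14,0, 85,0,-18,8,0, 85,0,-9.5,4,0, 85,0,0,0,0.165, 85,0,0,0,0.165, 85,0,0,0,0.165, 85,0,0,0,0.165, 85,0,0,0,0.165, 85,0,0,0,0, 85,0,0,0,0]'; python3 - <<'E'
from h import *
a,P=cloud('wrist'); P=P.reshape(-1,3)
q=P[(np.hypot(P[:,0]-.4516,P[:,1]-.1136)<.09)&(P[:,2]>.035)&(P[:,2]<.055)]
print(len(q),cv2.minAreaRect((q[:,:2]*1000).astype(np.float32)),np.median(q[:,2]))
to([.4516,.1136,.02],np.radians(7.3))
E
```

```text
clock: 38.28
tcp_pos: [0.4513, 0.1138, 0.2261]
orientation: [1.112, 1.268, -1.113]
contact_force: [0.1, -0.2, 0.2]
grip_width: 0.085
6293 ((448.5043029785156, 111.9466552734375), (46.48310470581055, 123.78626251220703), 7.336545944213867) 0.04516719821490456
[2.061e+02 4.000e-01 2.000e-01] toolyaw 7.4 turn 0.002 clk 38.325
```

```bash
python3 -m pendant '[85,20,-1,0.5,0, 85,40,0,0,0, 85,45,0,0,0, 85,45,0,0,0, 85,32,0,0,0, 85,17,0,0,0, 85,7,0,0,0, 85,0,0,0,0, 65,0,0,0,0, 50,0,0,0,0, 36,0,0,0,0, 36,0,0,0,0, 36,0,0,0,0, 36,0,0,0,0, 36,0,0,0,0, 36,0,0,0,0]' 50; python3 -m pendant '[36,-4,0,0,0, 36,-12,0,0,0, 36,-25,0,0,0, 36,-35,0,0,0, 36,-30,0,0,0, 36,-20,0,0,0, 36,-4,0,0,0, 36,0,0,0,0]'; python3 -c "
from h import *
to([.48,-.15,.15],np.radians(-68));to([.666,-.166,.15],np.radians(-68))"
```

```text
clock: 40.33
tcp_pos: [0.4511, 0.1131, 0.0212]
orientation: [1.116, 1.265, -1.114]
contact_force: [-1.5, 0.3, 6.6]
grip_width: 0.0452
clock: 41.32
tcp_pos: [0.4503, 0.1128, 0.1502]
orientation: [1.115, 1.266, -1.116]
contact_force: [-0.2, 0.0, -2.2]
grip_width: 0.0451
[  0.3  -3.8 264.4] toolyaw 7.3 turn 1.314 clk 41.325
[2.000e-01 1.787e+02 3.038e+02] toolyaw 7.3 turn 1.314 clk 41.325
```

```bash
python3 -m pendant '[36,0,9,15,0, 36,0,18,31,0, 36,0,20,34,0, 36,0,20,34,0, 36,0,20,34,0, 36,0,20,34,0, 36,0,20,34,0, 36,0,20,34,0, 36,0,18,31,0, 36,0,9,15,0, 36,0,4.7,7.8,0, 36,0,0,0,0.164, 36,0,0,0,0.164, 36,0,0,0,0.164, 36,0,0,0,0.164, 36,0,0,0,0.164, 36,0,0,0,0.164, 36,0,0,0,0.164, 36,0,0,0,0.164, 36,0,0,0,0]'; python3 - <<'E'
from h import *
to([.666,-.166,.0252],np.radians(-68))
for c in('scene','side','wrist'):
    p,P=cloud(c); P=P.reshape(-1,3)
    for n,z0,z1 in(('rim',.012,.025),('pack',.12,.18)):
        q=P[(np.hypot(P[:,0]-.666,P[:,1]+.166)<.1)&(P[:,2]>z0)&(P[:,2]<z1)]
        if len(q)>5: m=cv2.minAreaRect((q[:,:2]*1000).astype(np.float32)); print(c,n,len(q),np.round(m[0],1),np.round(m[1],1),round(m[2],1))
E
```

```text
clock: 43.82
tcp_pos: [0.6659, -0.1641, 0.1502]
orientation: [2.008, 0.396, -2.009]
contact_force: [-0.8, 0.1, -2.1]
grip_width: 0.0454
[125.    1.8   0.6] toolyaw -67.7 turn 0.005 clk 43.825
scene rim 297 [ 666.4 -168.4] [149.6  72.7] 22.6
scene pack 1193 [ 669.2 -167.8] [124.5  53.3] 23.4
side rim 212 [ 665.7 -164.9] [148.7  77.4] 20.5
side pack 905 [ 665.  -159.6] [123.7  71. ] 20.8
wrist rim 741 [ 725.2 -143.8] [17.1 70.2] 22.1
wrist pack 31962 [ 676.6 -160.7] [100.9  72.7] 22.3
```

```bash
python3 -m pendant '[36,15,1.8,0.6,0, 36,28,0,0,0, 36,30,0,0,0, 36,25,0,0,0, 36,13,0,0,0, 36,6,0,0,0, 36,2,0,0,0, 36,0,0,0,0]'; python3 -m pendant '[36,1.5,0,0,0, 36,1.5,0,0,0, 36,1,0,0,0, 36,1,0,0,0, 36,0,0,0,0]'
```

```text
clock: 44.98
tcp_pos: [0.667, -0.1676, 0.032]
orientation: [2.011, 0.392, -2.009]
contact_force: [-0.5, 0.2, -2.6]
grip_width: 0.0453
clock: 45.6
tcp_pos: [0.6664, -0.1675, 0.0262]
orientation: [2.01, 0.393, -2.01]
contact_force: [-0.4, -0.4, -2.4]
grip_width: 0.0452
```

```bash
python3 -m pendant '[36,1,0,0,0, 36,0,0,0,0]'; python3 -m pendant '[36,1,0,0,0, 36,0,0,0,0]'
```

```text
clock: 45.85
tcp_pos: [0.6665, -0.1676, 0.0253]
orientation: [2.01, 0.393, -2.01]
contact_force: [0.4, 0.9, -1.4]
grip_width: 0.0453
clock: 46.1
tcp_pos: [0.6665, -0.1676, 0.0253]
orientation: [2.01, 0.392, -2.01]
contact_force: [-2.6, 0.6, 6.0]
grip_width: 0.0449
```

```bash
python3 -m pendant '[45,0,0,0,0, 50,0,0,0,0, 60,0,0,0,0, 75,0,0,0,0, 85,0,0,0,0, 85,0,0,0,0, 85,0,0,0,0, 85,-20,0,0,0, 85,-40,0,0,0, 85,-50,0,0,0, 85,-50,0,0,0, 85,-50,0,0,0, 85,0,0,0,0, 85,0,0,0,0]'; python3 - <<'E'
from h import *
T={'bottle':(.6425,.1755,.04,.128,.15),'jar':(.491,-.434,.04,.068,.09),'tin':(.515,.449,.065,.085,.11),'pack':(.666,-.167,.08,.04,.06),'tumbler':(.515,.259,.06,.078,.1),'tape':(.575,0,.07,.043,.06)}
im={}
for c in('scene','side','wrist'):
    p,P=cloud(c); im[c]=p; P=P.reshape(-1,3)
    for n,(x,y,rad,z0,z1) in T.items():
        q=P[(np.hypot(P[:,0]-x,P[:,1]-y)<rad)&(P[:,2]>z0)&(P[:,2]<z1)]
        if len(q)>20: m=cv2.minAreaRect((q[:,:2]*1000).astype(np.float32)); print(c,n,len(q),np.round(m[0],1),np.round(m[1],1),round(m[2],1),np.percentile(q[:,2],[5,50,95]).round(4))
cv2.imwrite('pics/w8.png',np.vstack([np.hstack([cv2.resize(im['scene'],(400,300)),cv2.resize(im['side'],(400,300))]),np.hstack([cv2.resize(im['wrist'],(400,300)),cv2.resize(im['side'][130:430,120:520],(400,300))])])[:,:,::-1])
E
```

```text
clock: 47.85
tcp_pos: [0.6662, -0.1676, 0.2352]
orientation: [2.011, 0.392, -2.009]
contact_force: [-0.1, 0.0, -1.2]
grip_width: 0.085
scene bottle 141 [646.3 174.4] [29.1 31. ] 9.9 [0.1296 0.138  0.1423]
scene jar 513 [ 492.7 -434.1] [55.2 53.6] 16.3 [0.0715 0.0756 0.0799]
scene tin 562 [516.  448.9] [59.8 92.6] 54.2 [0.0868 0.0924 0.0973]
scene pack 1138 [ 668.  -167.9] [125.3  48.9] 22.6 [0.0432 0.0481 0.0525]
scene tumbler 144 [515.5 257.3] [66.  69.2] 37.1 [0.0788 0.0829 0.0881]
scene tape 176 [599.3  13.4] [36.9 91.7] 31.8 [0.0438 0.0474 0.0531]
side bottle 118 [644.  177.4] [29.2 29.3] 5.5 [0.1297 0.1366 0.1388]
side jar 129 [ 491.4 -429.5] [57.5 52.1] 81.1 [0.0699 0.0737 0.0763]
side tin 1176 [513.7 451.6] [58.  88.5] 54.9 [0.0879 0.0922 0.0944]
side pack 419 [ 666.8 -163.8] [123.3  61.2] 20.1 [0.0415 0.0462 0.0489]
side tumbler 201 [514.1 259.9] [66.4 68.3] 16.4 [0.0785 0.0821 0.0853]
side tape 255 [574.4   2.4] [89.5 94.8] 3.4 [0.0433 0.0463 0.0489]
wrist jar 149 [ 496.6 -456.4] [35.9  9.1] 14.0 [0.076  0.0768 0.0777]
wrist pack 6192 [ 665.4 -167.9] [123.4  46.3] 22.1 [0.0479 0.0492 0.0504]
wrist tape 2883 [ 5.738e+02 -5.000e-01] [91.  91.4] 10.5 [0.0447 0.049  0.0504]
```

View pics/w8.png

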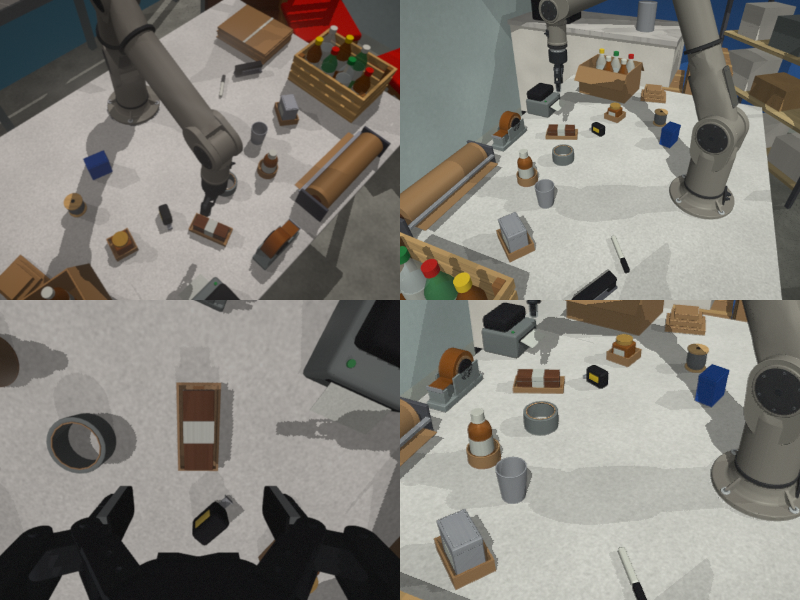

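All four products are seated flat and upright, the tumbler and tape roll have not moved, and the gripper is clear. I'm handing in.

```bash
python3 -c "
from bench import r
print(r.hand_in())"
```

```text
the job is handed in; nothing more can be done
None
```

All four products are packed and the job is handed in, finished at about 48 s of the 128 s allowed. I placed the bottle, jar, steel tin (not the blue look-alike) and cake pack in that order. Each was lowered in steps of about 1 mm until it touched the carton floor, with contact force 12 N or less, and then released.

**Last checks:**
- **Products:** top heights matched the seated heights to about 2 mm, read from depth: bottle 0.137–0.138 m (expected 0.139), jar 0.074–0.077 (0.076), tin 0.092 (0.094) and pack 0.046–0.049 (0.048). Plan positions and angles agreed with the cartons to within a few mm and about 2°.
- **Bystanders:** the tumbler and tape roll were at their starting positions to within 1 mm.
- **Arm:** the gripper was open and well clear of everything.

**Disagreements:** the last scene-camera reading of the tape roll was off (599, 13 mm) because the arm hid part of it. The side and wrist views showed it unmoved. The cameras also differed from each other by 2–5 mm, so I mostly worked from averages.

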